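# Find the socket that fits the mandrel's draw nut and hold it seated

### The arm

A 7-joint arm with a two-finger parallel gripper is mounted at the origin on a cart in front of the work surface, level with it; the furniture and walls round the work are solid. World frame = base frame: x ahead of the robot, y to its left, z up, the work surface at z = 0. Lengths are in mm, angles in rad, forces in N, time in s.
With the tool pointing down it reaches from about 400 to 850 mm from the base axis. Payload 10.4 kg.
Tool frame: the origin (TCP) lies midway between the tips of the shut fingers; the grasp point (between the pads) lies 19 mm behind it; z points along the fingers, y is the line along which they close (so a half turn about z gives the same grasp; the last joint's range is limited). The gripper opens to 85 mm and grips with 20 to 120 N. Pads are 22 mm wide; open, the fingers measure 114 mm over their backs; the gripper's body (76 mm by 85 mm) begins 54 mm behind the grasp point. The pads swing forward as they close: fully open they stand 13 mm farther back than shut.
Start: joints at [1.154, 0.332, -0.065, 1.46, 0.022, 1.35, -0.088], TCP at [239.835, -577.174, 231.338] pointing down, gripper open.
Joint ranges: [-2.6, 2.6], [-0.5, 2.12], [-1.47, 1.34], [0.16, 2.42], [-1.27, 4.41], [0.06, 2.06], [-2.6, 2.6]. Speed limits (rad/s): [2.22, 2.22, 2.79, 2.79, 3.14, 3.14, 3.14].

### API

Orientations are given as a unit quaternion [x, y, z, w].
In Python, from plant import manip, snapshot, camera_model gives the robot as it stands. The module is installed in compiled form; this text tells all that it offers.
- The arm moves only by the shell command python3 -m crank 'ROWS' [FORCE]. ROWS is JSON, a list of rows, each an object of numbers: "x", "y", "z": the shift along the tool's x, y, z in m; "wx", "wy", "wz": the turn, a rotation vector about the tool's x, y, z in degrees; "gripper": the opening, from 0 (shut) to 1 (fully open). A call has 1 to 8 rows; each row shifts and turns the commanded pose from where the row before left it, along the tool's axes as they then stand; what a row does not reach is not made up. A row lasts 1/12 s, in which the tool goes at most 41.7 mm and 7.16 degrees, less where a joint would pass 70% of its speed; a pose out of reach is approached as far as the arm can. A call with a gripper value outside its range is refused whole. The fingers move at their own pace and stop on an object; FORCE is the grip in N (left out, the last holds). Time passes only in rows, so rows that do not move let the fingers close. It gives the time, the measured TCP pose, the force, the opening and the grip force at its end, in the units of the state.
- manip.sense(): the state, without advancing time (a new reading comes with each control period).
- snapshot(name): name is "scene" or "side" or "wrist"; returns the picture (384x512x3 uint8, red, green, blue); there is no depth.
- camera_model(name): a dict with "intrinsics" (3x3 intrinsics, pixels), "D" ([k1, k2, p1, p2, k3] as OpenCV has them; the pictures are not rectified), "rvec" (rotation vector, rad) and "tvec" (3), from world to camera coordinates, as OpenCV has them. Camera axes: x right, y down, z forward; pixel columns grow to the right and rows downward; lengths in mm; the calibration is good to about 2 mm. A picture is of the moment at which its call begins: read the wrist's pose just before it. camera_model takes no time and is no camera call; for the wrist camera it gives the pose at the moment of the call.
- manip.job_done(): hands the job in; it is judged then, once.
The state is a dict: "time": time; "q": joint angles; "qd": joint speeds; "effort": joint torques, N m; "tool_pos": TCP position; "eef_rot": TCP orientation; "wrist_force": force on the tool from outside, world axes, zero at the start; "ft_torque": the same for the moment, N m; "width": finger opening in mm; "grasp_force": force on a finger pad.
Only numpy, scipy, OpenCV 4.12 (cv2) and the standard library are available. Lean on these libraries where they do the work, as an engineer would, in place of code of your own. Each camera call takes 0.05 s, during which the arm holds its last target. There are 200 camera calls.

### The job

Swing the hinged retaining bar of the socket block all the way back by its black knob. Then find which of the three sockets fits the hex nut sunk in the mandrel that carries the ring (the one on the aluminium plate at the front left) and push it fully down over the nut; stand any socket that does not fit back on a post of the block, and leave the other tools lying where they are. Finish while still holding the right socket in the gripper, upright and fully home on the nut, ready for the wrench.

Things in the scene. Friction and masses are not known exactly. Their poses are not given: they have to be found in the camera images.
- block: Grey socket block fixed to the bench, base 96 x 250 x 16 mm. Origin: on the bench, under the middle post. The row of three posts runs along its y axis, 66 mm apart; its x points away from the robot, towards the hinge of the retaining bar. The base spans x -38 to +58 mm.
- post_0 (a point): Foot of the post at the +y end of the row, on the block's top face (16 mm above the bench). Posts are 16 mm thick, 30 mm tall, with a pointed top; a socket stands over a post with its mouth on the top face.
- post_1 (a point): Foot of the middle post.
- post_2 (a point): Foot of the post at the -y end of the row.
- bail (a joint): Angle of the retaining bar: 0 = shut, 10 mm rod lying 4 mm over the sockets' tops; grows as it swings up and to +x of the block (away from the robot), to its stop at 1.4. Hinge axis parallel to the block's y, 45 mm in +x and 45 mm above the block's origin; shut, the rod's axis is 45 mm in -x and 50 mm above the hinge. Friction 0.09 N m: it stays about where it is left.
- bail_knob (a point): Centre of the black ball knob, 25 mm across, on a 9 mm stem in the middle of the retaining bar, 34 mm beyond the rod's axis. Shut: above the middle post, 129 mm above the bench, that is 45 mm in -x and 84 mm above the hinge (radius 95 mm). A few newtons move it.
- socket_24: Black steel socket for a 24 mm nut, 36 mm across, 70 mm tall, mouth down over one of the posts (which one varies). Origin: centre of its mouth (underside), z up. Hex mouth 26 mm across flats, 42 mm deep, two flats facing +-y of the body; solid above, but for a 19 mm square drive hole in the top with sides along x and y (so one pair parallel to those two flats).
- socket_30: Black steel socket for a 30 mm nut, 44 mm across, 70 mm tall, mouth down over one of the posts (which one varies). Origin: centre of its mouth (underside), z up. Hex mouth 32 mm across flats, 42 mm deep, two flats facing +-y of the body; solid above, but for a 19 mm square drive hole in the top with sides along x and y (so one pair parallel to those two flats).
- socket_36: Black steel socket for a 36 mm nut, 52 mm across, 70 mm tall, mouth down over one of the posts (which one varies). Origin: centre of its mouth (underside), z up. Hex mouth 38 mm across flats, 42 mm deep, two flats facing +-y of the body; solid above, but for a 19 mm square drive hole in the top with sides along x and y (so one pair parallel to those two flats).
- plate: Aluminium plate 140 x 140 x 10 mm, square to the bench. Origin: centre of its underside. On it stands a steel mandrel (70 mm across, rim 72 mm above the bench) with the ring round it. In a round counterbore in the mandrel's top is a hex nut of 24, 30 or 36 mm across flats (not known beforehand), 13, 16 or 19 mm tall, stud end 3.5 mm higher.
- nut_seat (a point): Centre of the counterbore's floor, 48 mm above the bench, 24 mm below the mandrel's rim; a fully home socket's mouth rests here. Two flats of the nut face +-y of this point. The counterbore is 40, 48 or 56 mm across and takes the nut's own socket (36, 44 or 52 mm): a socket too small stops on top of the nut, one too large on the rim. Lead-in chamfers 1.5 to 2 mm.
- ring_13: Grey flanged ring on the mandrel, 132 mm across, fixed. Origin: centre of its underside; its top is 62 mm above the bench, 10 mm below the mandrel's rim.
- spare_board: Plywood board 250 x 120 x 10 mm at the back with the two spare mandrels, like the first but without a ring, tops 72 mm above the bench; not to be used. Origin: centre of its underside.
- deburr_tool: Bystander, loose: orange-handled deburring tool, 142 mm long, between block and plate. Origin in the middle of its underside. To be left where it lies.
- driver_b: Bystander, loose: orange-handled screwdriver, 182 mm long, right of the block. Origin in the middle of its underside. To be left where it lies.
- plug_gauge_a: Bystander, loose: plug gauge, 112 mm long, right of the block. Origin in the middle of its underside. To be left where it lies.
- plug_gauge_b: Bystander, loose: plug gauge, 112 mm long, right of the block. Origin in the middle of its underside. To be left where it lies.

How it is judged (in metres and radians):
On the way:
1. the retaining bar is swung back (past 1.15 of its 1.4 rad) (value of joint bail above 1.15 rad), for 0.2 s.
At the end, for the whole second after the job is handed in: The fitting socket: mouth within 4 mm of nut_seat's height and centre, tilt under 0.06 rad, gripped with over 2 N. The two others at rest over posts (within 10 mm of a post's centre, mouth under 5 mm above the block's top, tilt under 0.1 rad). Retaining bar back (over 1.1 rad) (value of joint bail above 1.1 rad and ((z of socket_24 in the frame of nut_seat between -0.004 and 0.004 m and horizontal distance between socket_24 and nut_seat below 0.004 m and angle between socket_24's own z axis and vertical below 0.06 rad and contact force between the fingers and socket_24 above 2 N and ((horizontal distance between socket_30 and post_0 below 0.01 m or horizontal distance between socket_30 and post_1 below 0.01 m or horizontal distance between socket_30 and post_2 below 0.01 m) and z of socket_30 in the frame of block below 0.021 m and angle between socket_30's own z axis and vertical below 0.1 rad and linear speed of socket_30 below 0.02 m/s) and ((horizontal distance between socket_36 and post_0 below 0.01 m or horizontal distance between socket_36 and post_1 below 0.01 m or horizontal distance between socket_36 and post_2 below 0.01 m) and z of socket_36 in the frame of block below 0.021 m and angle between socket_36's own z axis and vertical below 0.1 rad and linear speed of socket_36 below 0.02 m/s)) or (z of socket_30 in the frame of nut_seat between -0.004 and 0.004 m and horizontal distance between socket_30 and nut_seat below 0.004 m and angle between socket_30's own z axis and vertical below 0.06 rad and contact force between the fingers and socket_30 above 2 N and ((horizontal distance between socket_24 and post_0 below 0.01 m or horizontal distance between socket_24 and post_1 below 0.01 m or horizontal distance between socket_24 and post_2 below 0.01 m) and z of socket_24 in the frame of block below 0.021 m and angle between socket_24's own z axis and vertical below 0.1 rad and linear speed of socket_24 below 0.02 m/s) and ((horizontal distance between socket_36 and post_0 below 0.01 m or horizontal distance between socket_36 and post_1 below 0.01 m or horizontal distance between socket_36 and post_2 below 0.01 m) and z of socket_36 in the frame of block below 0.021 m and angle between socket_36's own z axis and vertical below 0.1 rad and linear speed of socket_36 below 0.02 m/s)) or (z of socket_36 in the frame of nut_seat between -0.004 and 0.004 m and horizontal distance between socket_36 and nut_seat below 0.004 m and angle between socket_36's own z axis and vertical below 0.06 rad and contact force between the fingers and socket_36 above 2 N and ((horizontal distance between socket_24 and post_0 below 0.01 m or horizontal distance between socket_24 and post_1 below 0.01 m or horizontal distance between socket_24 and post_2 below 0.01 m) and z of socket_24 in the frame of block below 0.021 m and angle between socket_24's own z axis and vertical below 0.1 rad and linear speed of socket_24 below 0.02 m/s) and ((horizontal distance between socket_30 and post_0 below 0.01 m or horizontal distance between socket_30 and post_1 below 0.01 m or horizontal distance between socket_30 and post_2 below 0.01 m) and z of socket_30 in the frame of block below 0.021 m and angle between socket_30's own z axis and vertical below 0.1 rad and linear speed of socket_30 below 0.02 m/s)))); the arm keeps its last pose, push and grip.
It fails at once if one of the tools lying by was shifted by more than 30 mm (distance of any of deburr_tool, driver_b, plug_gauge_a, plug_gauge_b from where it was at the start of the episode above 0.03 m).
It also fails if it takes over 72 s, if anything falls off the work surface, if the arm or the gripper's body presses on something with over 40 N, if the wrist force passes 120 N, or if a joint passes its speed limit or range.

## Working session

There is one attempt and no reset: what is moved stays moved. The work goes in short steps, Python scripts to look and compute and a shell command to move; the robot and the scene stay as the last step left them, time stands still between calls to the robot, and variables do not carry over. Pictures are saved under pics/ and viewed, at most 10 in all, crops included, and the job is handed in when it is done.

```bash
mkdir -p pics; cat > h.py <<'E'
import numpy as np, cv2, json
from plant import manip, snapshot, camera_model
from scipy.spatial.transform import Rotation as R
def cam(n):
    c=camera_model(n); K=np.array(c["intrinsics"],float).reshape(3,3); D=np.array(c["D"],float)
    return K,D,np.array(c["rvec"],float).ravel(),np.array(c["tvec"],float).ravel()
def ray(c,uv):
    K,D,r,t=c; p=cv2.undistortPoints(np.array(uv,float).reshape(-1,1,2),K,D).reshape(-1,2)
    Rm=cv2.Rodrigues(r)[0]; d=np.c_[p,np.ones(len(p))]@Rm; return -Rm.T@t,d
def onplane(c,uv,z):
    o,d=ray(c,uv); return o+d*((z-o[2])/d[:,2])[:,None]
def proj(c,X):
    K,D,r,t=c; return cv2.projectPoints(np.array(X,float).reshape(-1,1,3),r,t,K,D)[0].reshape(-1,2)
def snap(n,f=None):
    c=cam(n); im=cv2.cvtColor(snapshot(n),cv2.COLOR_RGB2BGR)
    if f: cv2.imwrite("pics/"+f,im)
    return c,im
def tool():
    s=manip.sense(); return s,np.array(s["tool_pos"]),R.from_quat(s["eef_rot"])
def go(P,yaw=None):
    "shift in tool axes (m) to reach world P (mm)"
    s,p,r=tool(); print("pos",p.round(1),"d(tool,m)",(r.inv().apply(np.array(P)-p)/1000).round(4))
    print("rot\n",r.as_matrix().round(3))
E
python3 - <<'E'
from h import *
s,p,r=tool(); print(s); print(r.as_matrix().round(3))
ims=[]
for n in("scene","side","wrist"):
    c,im=snap(n,n+"0.png"); ims.append(im); print(n,(-cv2.Rodrigues(c[2])[0].T@c[3]).round(0),c[0].round(0).tolist(),c[1])
E
```

```text
{'time': 0.0, 'q': array([ 1.15440846,  0.33285238, -0.06467035,  1.46092454,  0.02158826,
        1.34990379, -0.08850984]), 'qd': array([ 9.56947253e-04,  3.72663027e-05, -9.03107531e-04, -5.71744993e-04,
       -6.32983648e-04, -4.25674361e-04, -4.03483647e-04]), 'effort': array([-5.73907491e-04, -6.25434494e+01,  4.89726558e-02, -3.91618502e+01,
        1.61136850e-02,  9.89917084e-03,  3.05651406e-05]), 'tool_pos': array([ 239.64662444, -576.83055061,  230.53603497]), 'eef_rot': array([ 9.80680630e-01,  1.95614461e-01, -1.67055194e-04, -6.76317054e-04]), 'wrist_force': array([ 0.55840576, -0.67654914, -0.3276588 ]), 'ft_torque': array([ 0.04774178,  0.05051125, -0.04031188]), 'grasp_force': 0.0, 'width': 85.46536829231879}
[[ 0.923  0.384 -0.001]
 [ 0.384 -0.923  0.001]
 [-0.    -0.001 -1.   ]]
scene [-237. -460.  543.] [[372.0, 0.0, 256.0], [0.0, 372.0, 192.0], [0.0, 0.0, 1.0]] [-0.08861052  0.          0.          0.          0.        ]
side [  535. -1092.   815.] [[437.0, 0.0, 255.0], [0.0, 437.0, 194.0], [0.0, 0.0, 1.0]] [-0.08276906  0.          0.          0.          0.        ]
wrist [ 306. -549.  374.] [[333.0, 0.0, 261.0], [0.0, 333.0, 190.0], [0.0, 0.0, 1.0]] [-0.06649743  0.          0.          0.          0.        ]
```

```bash
python3 - <<'E'
import cv2,numpy as np
a=cv2.imread("pics/scene0.png");b=cv2.imread("pics/side0.png")
cv2.imwrite("pics/both0.png",np.vstack([a[:300],b[60:360]]))
E
```

```text
(no output)
```

View pics/scene0.png

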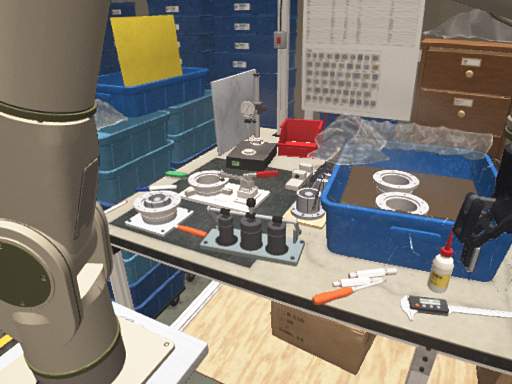

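View pics/side0.png

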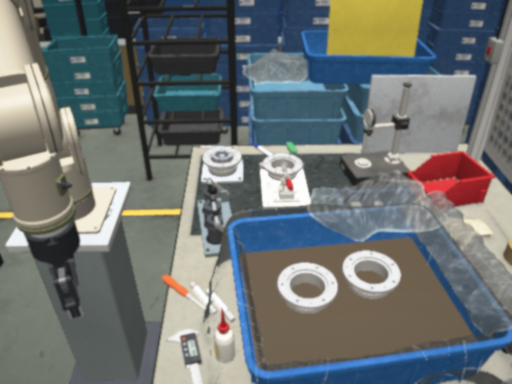

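The scene picture shows the block around (252,243) with three sockets, and the plate with its mandrel at (158,207). The side picture shows the same block at (213,215) and the plate at (222,163). I'll enlarge both next.

```bash
python3 - <<'E'
from h import *
a=cv2.imread("pics/scene0.png")[180:272,110:310];b=cv2.imread("pics/side0.png")[140:260,180:260]
A=cv2.resize(a,None,fx=4,fy=3.9,interpolation=cv2.INTER_CUBIC)
A=cv2.resize(a,(800,368),interpolation=cv2.INTER_CUBIC)
cv2.imwrite("pics/c1.png",A)
B=cv2.resize(b,(400,600),interpolation=cv2.INTER_CUBIC); cv2.imwrite("pics/c2.png",B)
C=np.zeros((600,800,3),np.uint8); 
s,s2=cam("scene"),cam("side")
# rough: ray triangulations
def tri(u,v):
    o1,d1=ray(s,[u]);o2,d2=ray(s2,[v]);d1=d1[0]/np.linalg.norm(d1);d2=d2[0]/np.linalg.norm(d2)
    k=np.linalg.lstsq(np.c_[d1,-d2],o2-o1,rcond=None)[0];p=o1+k[0]*d1;q=o2+k[1]*d2
    return ((p+q)/2).round(1),np.linalg.norm(p-q).round(1)
print(tri((158,199),(222,156)))
print(onplane(s,[(158,199),(226,212),(250,214),(276,219)],86).round(0))
print(onplane(s,[(201,243),(291,259),(303,240),(217,226)],10).round(0))
E
```

```text
(array([464.7, 205.7,  68.2]), np.float64(0.9))
[[ 438.  180.   86.]
 [ 457.  -23.   86.]
 [ 474.  -82.   86.]
 [ 479. -150.   86.]]
[[ 405.   24.   10.]
 [ 442. -207.   10.]
 [ 531. -205.   10.]
 [ 493.   31.   10.]]
```

View pics/c1.png

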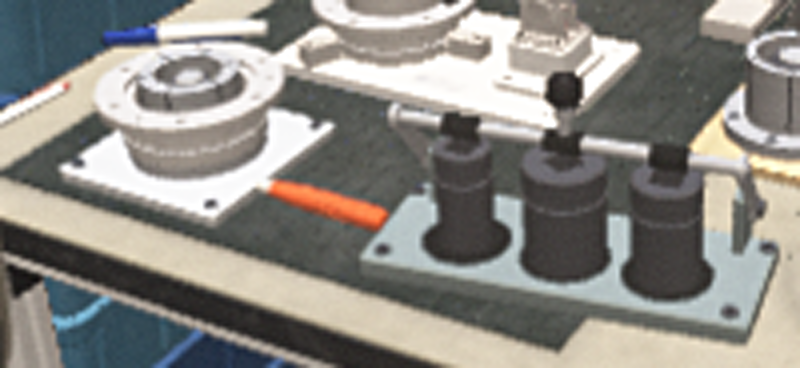

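View pics/c2.png

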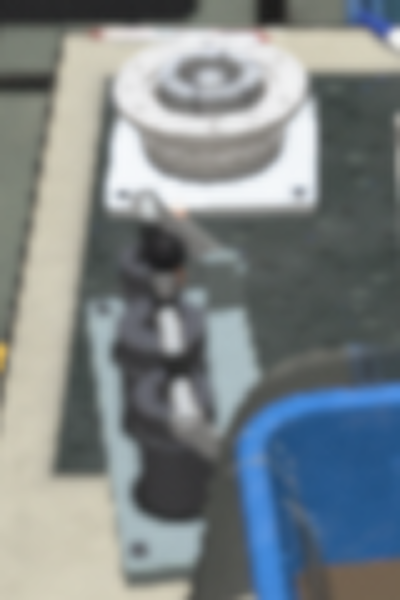

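The crops show sockets left to right as narrow, wide and medium (24, 36, 30), so 36 is in the middle. The knob is at scene (251,202) and side (212,190), and the mandrel rim is around scene (157,199). Next I'll work out the block's pose.

```bash
python3 - <<'E'
from h import *
s,s2=cam("scene"),cam("side")
def tri(u,v):
    o1,d1=ray(s,[u]);o2,d2=ray(s2,[v]);d1=d1[0]/np.linalg.norm(d1);d2=d2[0]/np.linalg.norm(d2)
    k=np.linalg.lstsq(np.c_[d1,-d2],o2-o1,rcond=None)[0];p=o1+k[0]*d1;q=o2+k[1]*d2
    return ((p+q)/2).round(1),np.linalg.norm(p-q).round(1)
print("knob",tri((251,202),(212,189.6)))
f=lambda L:[(110+x/4,180+y/4) for x,y in L]
print(onplane(s,f([(362,258),(747,325),(778,240),(415,190)]),16).round(0))
g=lambda L:[(180+x/5,140+y/5) for x,y in L]
print(onplane(s2,g([(88,300),(125,570),(245,300)]),16).round(0))
print("nut", onplane(s,f([(190,73)]),68), onplane(s2,g([(210,78)]),68))
print("plate",onplane(s,f([(62,168),(212,215),(333,122)]),10).round(0),onplane(s2,g([(108,205),(318,208)]),10).round(0))
E
```

```text
knob (array([449.1, -98.1, 136.3]), np.float64(2.5))
[[ 391.   16.   16.]
 [ 432. -225.   16.]
 [ 524. -211.   16.]
 [ 475.   30.   16.]]
[[ 392.   24.   16.]
 [ 430. -225.   16.]
 [ 490.   21.   16.]]
nut [[467.42638154 209.64525599  68.        ]] [[464.60816952 209.76476155  68.        ]]
plate [[397. 277.  10.]
 [396. 140.  10.]
 [537. 142.  10.]] [[396. 142.  10.]
 [537. 134.  10.]]
```

Block origin is about (449,-98) with a yaw of about 9.5°, and the nut is about (466,209). I'll fly over with the wrist camera.

```bash
python3 -m crank '[{"z":-0.03},{"z":-0.04,"x":0.01,"y":-0.01},{"x":0.027,"y":-0.03},{"x":0.027,"y":-0.03},{"x":0.027,"y":-0.03},{"x":0.027,"y":-0.03},{"x":0.027,"y":-0.03},{"x":0.027,"y":-0.03}]'; python3 -m crank '[{"x":0.027,"y":-0.03},{"x":0.027,"y":-0.03},{"x":0.027,"y":-0.03},{"x":0.027,"y":-0.03},{"x":0.027,"y":-0.03},{"x":0.027,"y":-0.03},{"x":0.027,"y":-0.03},{"x":0.027,"y":-0.03}]'; python3 -m crank '[{"wz":-7},{"wz":-7},{"wz":-7},{"wz":-7},{"wz":-7},{"wz":-7},{"wz":-7},{"wz":-7}]';python3 -m crank '[{"wz":-7},{"wz":-7},{"wz":-7},{"wz":0},{"wz":0}]'
python3 - <<'E'
from h import *
go([449,-10,330]); c,im=snap("wrist","w1.png"); print((-cv2.Rodrigues(c[2])[0].T@c[3]).round(0), onplane(c,[(256,192)],70).round(0),manip.sense()["q"].round(2))
print(proj(c,[[466,209,72],[449,-98,86]]))
E
```

```text
pos [ 239.7 -576.9  230.7] d(tool,m) [ 0.4108 -0.4433 -0.0988]
rot
 [[ 0.923  0.384 -0.   ]
 [ 0.384 -0.923  0.001]
 [-0.    -0.001 -1.   ]]
[ 306. -549.  374.] [[ 220. -579.   70.]] [ 1.15  0.33 -0.06  1.46  0.02  1.35 -0.09]
[[ 998.50034467  773.44335345]
 [ -58.28051358 -139.51715016]]invalid input at $[0]: expected keys x, y, z, wx, wy, wz, gripper
invalid input at $[0]: expected keys x, y, z, wx, wy, wz, gripper
invalid input at $[0]: expected keys x, y, z, wx, wy, wz, gripper
invalid input at $[0]: expected keys x, y, z, wx, wy, wz, gripper
```

```bash
python3 -m crank '[{"x":0.01,"y":-0.01,"z":-0.035,"wx":0,"wy":0,"wz":0,"gripper":1},{"x":0.01,"y":-0.01,"z":-0.035,"wx":0,"wy":0,"wz":0,"gripper":1},{"x":0.027,"y":-0.03,"z":-0.005,"wx":0,"wy":0,"wz":0,"gripper":1},{"x":0.027,"y":-0.03,"z":-0.005,"wx":0,"wy":0,"wz":0,"gripper":1},{"x":0.027,"y":-0.03,"z":-0.005,"wx":0,"wy":0,"wz":0,"gripper":1},{"x":0.027,"y":-0.03,"z":-0.005,"wx":0,"wy":0,"wz":0,"gripper":1},{"x":0.027,"y":-0.03,"z":-0.005,"wx":0,"wy":0,"wz":0,"gripper":1},{"x":0.027,"y":-0.03,"z":-0.005,"wx":0,"wy":0,"wz":0,"gripper":1}]'; python3 -m crank '[{"x":0.028,"y":-0.03,"z":0,"wx":0,"wy":0,"wz":0,"gripper":1},{"x":0.028,"y":-0.03,"z":0,"wx":0,"wy":0,"wz":0,"gripper":1},{"x":0.028,"y":-0.03,"z":0,"wx":0,"wy":0,"wz":0,"gripper":1},{"x":0.028,"y":-0.03,"z":0,"wx":0,"wy":0,"wz":0,"gripper":1},{"x":0.028,"y":-0.03,"z":0,"wx":0,"wy":0,"wz":0,"gripper":1},{"x":0.028,"y":-0.03,"z":0,"wx":0,"wy":0,"wz":0,"gripper":1},{"x":0.028,"y":-0.03,"z":0,"wx":0,"wy":0,"wz":0,"gripper":1},{"x":0.028,"y":-0.03,"z":0,"wx":0,"wy":0,"wz":0,"gripper":1}]'; python3 -m crank '[{"x":0,"y":0,"z":0,"wx":0,"wy":0,"wz":-7,"gripper":1},{"x":0,"y":0,"z":0,"wx":0,"wy":0,"wz":-7,"gripper":1},{"x":0,"y":0,"z":0,"wx":0,"wy":0,"wz":-7,"gripper":1},{"x":0,"y":0,"z":0,"wx":0,"wy":0,"wz":-7,"gripper":1},{"x":0,"y":0,"z":0,"wx":0,"wy":0,"wz":-7,"gripper":1},{"x":0,"y":0,"z":0,"wx":0,"wy":0,"wz":-7,"gripper":1},{"x":0,"y":0,"z":0,"wx":0,"wy":0,"wz":-7,"gripper":1},{"x":0,"y":0,"z":0,"wx":0,"wy":0,"wz":-7,"gripper":1}]';python3 -m crank '[{"x":0,"y":0,"z":0,"wx":0,"wy":0,"wz":-7,"gripper":1},{"x":0,"y":0,"z":0,"wx":0,"wy":0,"wz":-7,"gripper":1},{"x":0,"y":0,"z":0,"wx":0,"wy":0,"wz":-7,"gripper":1},{"x":0,"y":0,"z":0,"wx":0,"wy":0,"wz":0,"gripper":1},{"x":0,"y":0,"z":0,"wx":0,"wy":0,"wz":0,"gripper":1}]'
python3 - <<'E'
from h import *
go([449,-10,330]); c,im=snap("wrist","w1.png"); print((-cv2.Rodrigues(c[2])[0].T@c[3]).round(0), onplane(c,[(256,192)],70).round(0),manip.sense()["q"].round(2))
print(proj(c,[[466,209,72],[449,-98,86]]))
E
```

```text
time: 0.87
tool_pos: [331.3, -320.7, 331.5]
eef_rot: [0.981, 0.196, -0.0, 0.0]
wrist_force: [1.3, -1.1, -0.1]
width: 85.3
grasp_force: 0.0
time: 1.53
tool_pos: [446.0, -13.0, 331.5]
eef_rot: [0.981, 0.196, 0.0, 0.0]
wrist_force: [1.4, 0.1, 0.8]
width: 85.3
grasp_force: 0.0
time: 2.2
tool_pos: [445.8, -15.0, 331.2]
eef_rot: [0.772, 0.635, -0.0, 0.0]
wrist_force: [-0.2, -0.1, -0.0]
width: 85.6
grasp_force: 0.0
time: 2.62
tool_pos: [445.9, -15.0, 331.3]
eef_rot: [0.647, 0.762, -0.0, 0.0]
wrist_force: [0.0, -0.6, -1.1]
width: 85.2
grasp_force: 0.0
pos [445.9 -15.  331.3] d(tool,m) [0.0044 0.0039 0.0013]
rot
 [[-0.162  0.987 -0.   ]
 [ 0.987  0.162 -0.   ]
 [-0.    -0.    -1.   ]]
[434.  56. 474.] [[447. -64.  70.]] [ 0.58 -0.08 -0.6   1.71 -0.05  1.51  0.15]
[[313.05556535 -44.8685399 ]
 [252.86365847 221.27216878]]
```

View pics/w1.png

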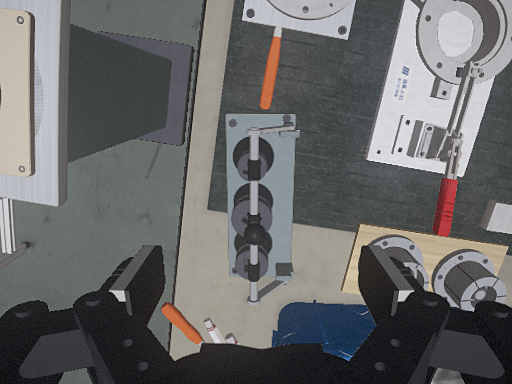

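The wrist picture shows the block upright from (226,114) to (295,277), the knob at (254,235) and the socket tops around (253,157), (251,207) and (252,258). I'll compute positions from these.

```bash
python3 - <<'E'
from h import *
c=cam("wrist"); im=cv2.imread("pics/w1.png")
kn=onplane(c,[(254,235)],129); print("knob",kn)
hsv=cv2.cvtColor(im,cv2.COLOR_BGR2HSV)
m=cv2.inRange(hsv,(80,15,110),(110,80,220)); m[:,:215]=0;m[:,305:]=0;m[:105]=0;m[290:]=0
m=cv2.morphologyEx(m,cv2.MORPH_OPEN,np.ones((3,3)))
ys=np.arange(125,275,5); L=np.array([[np.where(m[y])[0][0],y] for y in ys if m[y].any()],float)
P=onplane(c,L,16); v=cv2.fitLine(P[:,:2].astype(np.float32),cv2.DIST_HUBER,0,.01,.01).ravel(); print("front edge",v,"yaw",np.degrees(np.arctan2(-v[0],v[1])))
n=np.array([v[1],-v[0]]); n*=np.sign(n[0]); print("x dist front->knob",(kn[0,:2]-v[2:])@n)
xs=np.arange(240,285,5); print([ (x,np.where(m[:,x])[0][[0,-1]].tolist()) for x in xs if m[:,x].any()])
print("corners", onplane(c,[(226,114),(230,277)],16).round(1))
E
```

```text
knob [[451.18424369 -97.18002595 129.        ]]
front edge [ 1.4949052e-01 -9.8876315e-01  4.1083548e+02 -9.7067421e+01] yaw -171.40259
x dist front->knob 39.878537707889926
[(np.int64(240), [115, 186]), (np.int64(245), [115, 183]), (np.int64(250), [115, 127]), (np.int64(255), [115, 126]), (np.int64(260), [115, 183]), (np.int64(265), [115, 275]), (np.int64(270), [115, 276]), (np.int64(275), [115, 276]), (np.int64(280), [115, 280])]
corners [[ 391.9   21.6   16. ]
 [ 430.6 -223.9   16. ]]
```

Block origin is about (450,-98) with a yaw of about 9°. The tool's y axis already lies along block x. I'll approach the knob from the robot side with the fingers shut.

```bash
python3 -m crank '[{"x":-0.028,"y":-0.018,"z":0.006,"wx":0,"wy":0,"wz":0,"gripper":0},{"x":-0.028,"y":-0.018,"z":0.01,"wx":0,"wy":0,"wz":0,"gripper":0},{"x":-0.026,"y":-0.019,"z":0.02,"wx":0,"wy":0,"wz":0,"gripper":0},{"x":0,"y":0,"z":0.035,"wx":0,"wy":0,"wz":0,"gripper":0},{"x":0,"y":0,"z":0.035,"wx":0,"wy":0,"wz":0,"gripper":0},{"x":0,"y":0,"z":0.035,"wx":0,"wy":0,"wz":0,"gripper":0},{"x":0,"y":0,"z":0.035,"wx":0,"wy":0,"wz":0,"gripper":0},{"x":0,"y":0,"z":0.03,"wx":0,"wy":0,"wz":0,"gripper":0}]' 40; python3 -m crank '[{"x":0,"y":0.02,"z":0,"wx":0,"wy":0,"wz":0,"gripper":0},{"x":0,"y":0.02,"z":-0.003,"wx":0,"wy":0,"wz":0,"gripper":0},{"x":0,"y":0.02,"z":-0.005,"wx":0,"wy":0,"wz":0,"gripper":0},{"x":0,"y":0.015,"z":-0.003,"wx":0,"wy":0,"wz":0,"gripper":0},{"x":0,"y":0.015,"z":0,"wx":0,"wy":0,"wz":0,"gripper":0},{"x":0,"y":0.015,"z":0.002,"wx":0,"wy":0,"wz":0,"gripper":0},{"x":0,"y":0.01,"z":0.005,"wx":0,"wy":0,"wz":0,"gripper":0},{"x":0,"y":0,"z":0,"wx":0,"wy":0,"wz":0,"gripper":0}]'
python3 - <<'E'
from h import *
go([450,-98,130]); snap("scene","s2.png"); a=cv2.imread("pics/s2.png")[150:282,110:310]; cv2.imwrite("pics/s2c.png",cv2.resize(a,(800,528),interpolation=cv2.INTER_CUBIC))
E
```

```text
time: 3.33
tool_pos: [404.6, -105.0, 123.3]
eef_rot: [0.647, 0.762, -0.0, -0.0]
wrist_force: [0.3, -0.2, 0.4]
width: 0.1
grasp_force: 0.0
time: 4.0
tool_pos: [519.8, -85.3, 128.6]
eef_rot: [0.647, 0.763, 0.0, -0.0]
wrist_force: [-0.4, -0.2, -0.0]
width: 0.5
grasp_force: 0.0
pos [519.8 -85.3 128.6] d(tool,m) [-0.0011 -0.071  -0.0014]
rot
 [[-0.163  0.987 -0.   ]
 [ 0.987  0.163  0.001]
 [ 0.001  0.    -1.   ]]
```

View pics/s2c.png

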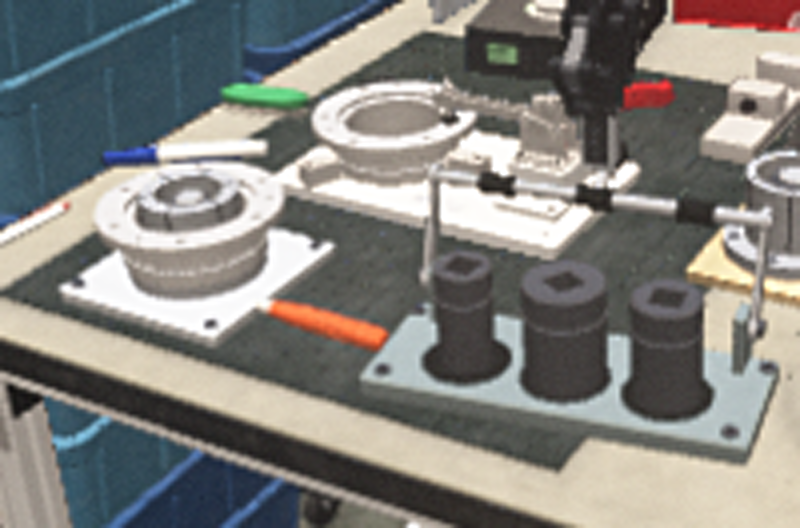

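The bar is standing up and over (rod from (435,170) to (770,215)), and the sockets are exposed. I'll continue down to the stop, then lift.

```bash
python3 -m crank '[{"x":0,"y":0.01,"z":0.006,"wx":0,"wy":0,"wz":0,"gripper":0},{"x":0,"y":0.008,"z":0.007,"wx":0,"wy":0,"wz":0,"gripper":0},{"x":0,"y":0.006,"z":0.005,"wx":0,"wy":0,"wz":0,"gripper":0},{"x":0,"y":0.003,"z":0.003,"wx":0,"wy":0,"wz":0,"gripper":0},{"x":0,"y":0,"z":0,"wx":0,"wy":0,"wz":0,"gripper":0}]'; python3 - <<'E'
from h import *
c,im=snap("scene","s3.png")
B=np.array([450,-98,0.]);X=np.array([.988,.156,0]);Y=np.array([-.156,.988,0]);Z=np.array([0,0,1.])
# rod end near +y: expected pixel for angles
for th in (1.0,1.15,1.3,1.4):
    a=np.arctan2(50,-45)-th; r=np.hypot(45,50)
    print(th,[proj(c,[B+X*(45+r*np.cos(a))+Z*(45+r*np.sin(a))+Y*k])[0].round(1).tolist() for k in (80,-80)])
cv2.imwrite("pics/s3c.png",cv2.resize(im[180:260,200:320],(720,480),interpolation=cv2.INTER_CUBIC))
E
```

```text
time: 4.47
tool_pos: [545.1, -81.3, 107.4]
eef_rot: [0.646, 0.764, -0.0, -0.001]
wrist_force: [-0.3, -0.0, -0.2]
width: 0.3
grasp_force: 0.0
1.0 [[229.4, 195.5], [289.8, 203.8]]
1.15 [[230.8, 195.1], [290.6, 203.3]]
1.3 [[232.1, 195.2], [291.3, 203.4]]
1.4 [[232.9, 195.6], [291.8, 203.7]]
```

View pics/s3c.png

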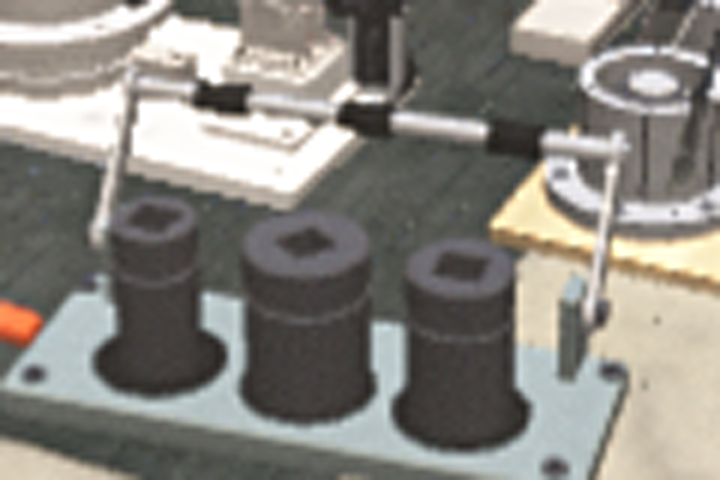

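The rod now lies back, and the three sockets show their square drive holes. I'll lift off and look from above at the sockets, then at the nut.

```bash
python3 -m crank '[{"x":0,"y":-0.005,"z":-0.035,"wx":0,"wy":0,"wz":0,"gripper":1},{"x":0,"y":-0.02,"z":-0.035,"wx":0,"wy":0,"wz":0,"gripper":1},{"x":-0.02,"y":-0.02,"z":-0.03,"wx":0,"wy":0,"wz":0,"gripper":1},{"x":-0.02,"y":-0.03,"z":-0.02,"wx":0,"wy":0,"wz":0,"gripper":1},{"x":-0.01,"y":-0.03,"z":0,"wx":0,"wy":0,"wz":0,"gripper":1},{"x":0,"y":0,"z":0,"wx":0,"wy":0,"wz":0,"gripper":1},{"x":0,"y":0,"z":0,"wx":0,"wy":0,"wz":0,"gripper":1}]'; python3 - <<'E'
from h import *
c,im=snap("wrist","w3.png"); np.save("c3.npy",np.array([*c[2],*c[3]]))
B=np.array([450,-98,0.]);X=np.array([.988,.156,0]);Y=np.array([-.156,.988,0]);Z=np.array([0,0,1.])
for th in (1.15,1.4):
    a=np.arctan2(84,-45)-th; print(th,proj(c,[B+X*(45+95*np.cos(a))+Z*(45+95*np.sin(a))]))
for k in(66,0,-66): print(k,proj(c,[B+Y*k+Z*86]))
E
python3 -m crank '[{"x":0.04,"y":0,"z":0,"wx":0,"wy":0,"wz":0,"gripper":1},{"x":0.04,"y":0,"z":0,"wx":0,"wy":0,"wz":0,"gripper":1},{"x":0.04,"y":0,"z":0,"wx":0,"wy":0,"wz":0,"gripper":1},{"x":0.04,"y":0,"z":0,"wx":0,"wy":0,"wz":0,"gripper":1},{"x":0.04,"y":0.01,"z":0,"wx":0,"wy":0,"wz":0,"gripper":1},{"x":0.04,"y":0.03,"z":0,"wx":0,"wy":0,"wz":0,"gripper":1},{"x":0.03,"y":0.03,"z":0,"wx":0,"wy":0,"wz":0,"gripper":1},{"x":0,"y":0,"z":0,"wx":0,"wy":0,"wz":0,"gripper":1}]'
python3 - <<'E'
from h import *
go([466,209,150]); c,im=snap("wrist","w4.png"); np.save("c4.npy",np.array([*c[2],*c[3]])); print(proj(c,[[466,209,64]]),manip.sense()["q"].round(2))
a=cv2.imread("pics/w3.png"); cv2.imwrite("pics/w34.png",np.hstack([a[40:340,150:400],im[20:320,150:400]]))
E
```

```text
time: 5.1
tool_pos: [448.9, -149.6, 229.1]
eef_rot: [0.647, 0.762, -0.0, 0.001]
wrist_force: [-0.0, 0.6, -0.3]
width: 82.6
grasp_force: 0.0
1.15 [[409.52029317 123.89205443]]
1.4 [[420.9164892  122.34772913]]
66 [[273.11281894  35.23448559]]
0 [[272.01022736 118.74116821]]
-66 [[270.95009476 193.46304379]]
time: 5.82
tool_pos: [471.5, 129.5, 227.3]
eef_rot: [0.643, 0.766, 0.002, -0.002]
wrist_force: [-1.1, -1.1, -0.0]
width: 85.6
grasp_force: 0.0
pos [471.5 129.5 227.3] d(tool,m) [0.0787 0.0084 0.0778]
rot
 [[-0.174  0.985 -0.001]
 [ 0.985  0.174  0.006]
 [ 0.006 -0.    -1.   ]]
[[270.47326293  85.84502629]] [ 0.43  0.09 -0.81  1.78  0.06  1.3  -0.23]
```

View pics/w34.png

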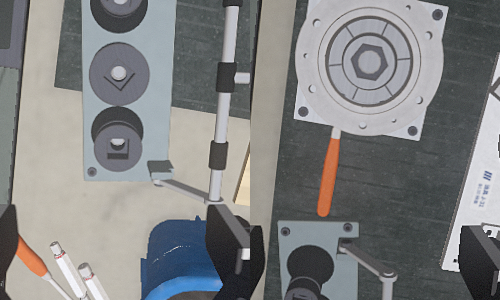

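Left half: the sockets at (115,70) and (118,150) in the crop. Right half: the hex nut in its counterbore at (369,62), which is image (269,82). Next I'll measure the nut, the counterbore and the drive holes numerically, with one enlarged composite.

```bash
python3 - <<'E'
from h import *
K,D,_,_=cam("wrist")
def ld(f): v=np.load(f); return (K,D,v[:3],v[3:])
c3,c4=ld("c3.npy"),ld("c4.npy")
w3=cv2.imread("pics/w3.png");w4=cv2.imread("pics/w4.png")
print("knob dark",w3[122,421],w3[124,409])
def ortho(c,im,cx,cy,z,s=4,half=36):
    g=np.arange(-half,half,1/s); xx,yy=np.meshgrid(g,g[::-1]); P=np.c_[cx+xx.ravel(),cy+yy.ravel(),np.full(xx.size,z)]
    uv=proj(c,P).astype(np.float32).reshape(*xx.shape,2); return cv2.remap(im,uv[...,0],uv[...,1],cv2.INTER_CUBIC)
B=np.array([450,-98]);Y=np.array([-.156,.988])
o=[ortho(c4,w4,466,209,64)]+[ortho(c3,w3,*(B+k*Y),86) for k in(66,0,-66)]
o=[np.clip(x.astype(float)*f,0,255).astype(np.uint8) for x,f in zip(o,(1,2.5,2.5,2.5))]
for i,x in enumerate(o):
    cv2.imwrite(f"pics/o{i}.png",x)
cv2.imwrite("pics/o.png",np.vstack([np.hstack(o[:2]),np.hstack(o[2:])]))
E
```

```text
knob dark [71 67 72] [43 47 48]
```

View pics/o.png

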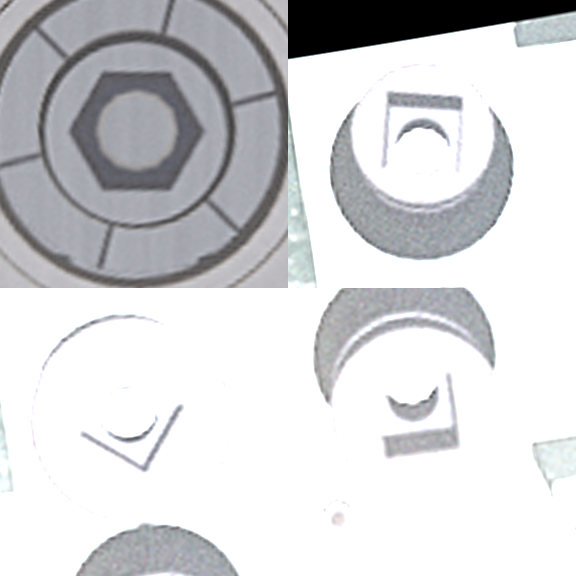

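The nut measures about 29 mm across flats and its counterbore about 48 mm, so it's the 30 mm nut. Its centre is about (464.3,212.5), yaw about 0.5°. The 30 socket (43 mm across) stands on post_2, centred about (456.3,-158.5), with its drive square turned about 8.7°. The pixel at the predicted 1.4 rad knob position is not clearly black, so I'll check that again. Now I'll move over socket_30.

```bash
python3 -m crank '[{"x":-0.04,"y":-0.009,"z":0,"wx":0,"wy":0,"wz":0,"gripper":1},{"x":-0.04,"y":-0.009,"z":0,"wx":0,"wy":0,"wz":0,"gripper":1},{"x":-0.04,"y":-0.009,"z":0,"wx":0,"wy":0,"wz":0,"gripper":1},{"x":-0.04,"y":-0.009,"z":0,"wx":0,"wy":0,"wz":0,"gripper":1},{"x":-0.04,"y":-0.009,"z":0,"wx":0,"wy":0,"wz":0,"gripper":1},{"x":-0.04,"y":-0.01,"z":0,"wx":0,"wy":0,"wz":0,"gripper":1},{"x":-0.04,"y":-0.01,"z":0,"wx":0,"wy":0,"wz":0,"gripper":1},{"x":0,"y":0,"z":0,"wx":0,"wy":0,"wz":0,"gripper":1}]'; python3 -m crank '[{"x":0,"y":0,"z":0.02,"wx":0,"wy":0,"wz":0,"gripper":1},{"x":0,"y":0,"z":0.02,"wx":0,"wy":0,"wz":0,"gripper":1},{"x":0,"y":0,"z":0,"wx":0,"wy":0,"wz":0,"gripper":1},{"x":0,"y":0,"z":0,"wx":0,"wy":0,"wz":0,"gripper":1}]'
python3 - <<'E'
from h import *
go([456.3,-158.5,48]); c,im=snap("wrist","w5.png")
B=np.array([450,-98,0.]);X=np.array([.988,.156,0]);Y=np.array([-.156,.988,0]);Z=np.array([0,0,1.])
K,D,_,_=c; v=np.load("c3.npy"); c3=(K,D,v[:3],v[3:]); w3=cv2.imread("pics/w3.png")
g=cv2.cvtColor(w3,cv2.COLOR_BGR2GRAY); m=(g<45).astype(np.uint8); m[:,:380]=0;m[:60]=0;m[190:]=0
n,l,st,ce=cv2.connectedComponentsWithStats(m); print(st[1:][st[1:,4]>60],ce[1:][st[1:,4]>60])
for th in (1.0,1.1,1.2,1.3,1.4):
    a=np.arctan2(84,-45)-th; print(th,proj(c3,[B+X*(45+95*np.cos(a))+Z*(45+95*np.sin(a))]).round(1))
E
```

```text
time: 6.53
tool_pos: [450.1, -173.8, 227.8]
eef_rot: [0.65, 0.76, -0.001, 0.0]
wrist_force: [-0.5, -0.5, -0.2]
width: 85.5
grasp_force: 0.0
time: 6.87
tool_pos: [451.8, -165.0, 188.0]
eef_rot: [0.646, 0.764, -0.0, -0.001]
wrist_force: [-0.0, -0.3, 0.7]
width: 85.7
grasp_force: 0.0
pos [ 451.8 -165.   188. ] d(tool,m) [0.0054 0.0058 0.14  ]
rot
 [[-0.166  0.986 -0.002]
 [ 0.986  0.166  0.001]
 [ 0.001 -0.002 -1.   ]]
[] []
1.0 [[398.3 124.6]]
1.1 [[406.1 124.1]]
1.2 [[412.5 123.6]]
1.3 [[417.4 123. ]]
1.4 [[420.9 122.3]]
```

```bash
python3 - <<'E'
from h import *
B=np.array([450,-98,0.]);X=np.array([.988,.156,0]);Y=np.array([-.156,.988,0]);Z=np.array([0,0,1.])
K,D,_,_=cam("wrist"); v=np.load("c3.npy"); c3=(K,D,v[:3],v[3:]); w3=cv2.imread("pics/w3.png")
for th in (1.0,1.1,1.2,1.3,1.4):
    a=np.arctan2(50,-45)-th;r=np.hypot(45,50); print(th,[proj(c3,[B+Y*k+X*(45+r*np.cos(a))+Z*(45+r*np.sin(a))]).round(1).tolist() for k in(30,0,-30)])
g=cv2.cvtColor(w3,cv2.COLOR_BGR2GRAY); 
for y in (85,105,112,119,126,133,140,150): print(y,g[y,364:444:3].tolist())
E
```

```text
1.0 [[[356.3, 81.9]], [[353.4, 121.9]], [[350.5, 159.7]]]
1.1 [[[363.8, 82.2]], [[360.7, 121.8]], [[357.6, 159.2]]]
1.2 [[[370.6, 82.4]], [[367.3, 121.6]], [[364.1, 158.7]]]
1.3 [[[376.6, 82.7]], [[373.2, 121.3]], [[369.8, 158.0]]]
1.4 [[[381.7, 83.0]], [[378.3, 121.0]], [[374.8, 157.2]]]
85 [84, 81, 88, 118, 184, 194, 193, 155, 87, 92, 87, 92, 92, 83, 82, 88, 98, 92, 87, 93, 98, 100, 98, 101, 96, 99, 102]
105 [91, 74, 50, 56, 60, 61, 60, 56, 79, 76, 93, 82, 82, 84, 81, 100, 41, 44, 49, 48, 47, 47, 85, 90, 83, 100, 100]
112 [83, 55, 59, 54, 65, 59, 65, 61, 139, 128, 118, 111, 74, 188, 187, 33, 51, 54, 60, 53, 62, 56, 63, 53, 83, 94, 87]
119 [89, 45, 55, 59, 67, 59, 55, 201, 190, 190, 190, 191, 120, 195, 195, 55, 52, 56, 70, 84, 101, 66, 57, 61, 82, 94, 89]
126 [89, 46, 61, 65, 58, 59, 60, 85, 89, 85, 87, 89, 163, 166, 150, 52, 52, 55, 60, 58, 53, 60, 57, 68, 90, 95, 97]
133 [90, 86, 159, 186, 190, 186, 93, 97, 91, 93, 92, 97, 96, 96, 94, 96, 81, 48, 48, 56, 72, 93, 95, 92, 101, 89, 92]
140 [83, 94, 170, 194, 193, 174, 87, 96, 85, 90, 92, 96, 93, 98, 95, 92, 98, 93, 93, 86, 84, 92, 83, 91, 96, 95, 85]
150 [92, 116, 186, 193, 193, 111, 97, 94, 92, 99, 108, 105, 108, 101, 95, 101, 195, 200, 200, 199, 199, 205, 211, 179, 170, 101, 86]
```

The knob centre is at (421,119), which matches the bar at 1.4 rad against its stop. Descending on socket_30.

```bash
python3 -m crank '[{"x":0.005,"y":0.006,"z":0.03,"wx":0,"wy":0,"wz":0,"gripper":1},{"x":0,"y":0,"z":0.03,"wx":0,"wy":0,"wz":0,"gripper":1},{"x":0,"y":0,"z":0.03,"wx":0,"wy":0,"wz":0,"gripper":1},{"x":0,"y":0,"z":0.03,"wx":0,"wy":0,"wz":0,"gripper":1},{"x":0,"y":0,"z":0.02,"wx":0,"wy":0,"wz":0,"gripper":1},{"x":0,"y":0,"z":0,"wx":0,"wy":0,"wz":0,"gripper":1}]'; python3 -m crank '[{"x":0,"y":0,"z":0,"wx":0,"wy":0,"wz":0,"gripper":0},{"x":0,"y":0,"z":0,"wx":0,"wy":0,"wz":0,"gripper":0},{"x":0,"y":0,"z":0,"wx":0,"wy":0,"wz":0,"gripper":0},{"x":0,"y":0,"z":0,"wx":0,"wy":0,"wz":0,"gripper":0},{"x":0,"y":0,"z":0,"wx":0,"wy":0,"wz":0,"gripper":0},{"x":0,"y":0,"z":0,"wx":0,"wy":0,"wz":0,"gripper":0}]' 80; python3 -c "
from h import *
go([456.3,-158.5,48])"
```

```text
time: 7.42
tool_pos: [455.9, -158.7, 45.9]
eef_rot: [0.646, 0.764, -0.001, -0.002]
wrist_force: [-0.9, 0.3, 0.4]
width: 85.2
grasp_force: 0.0
time: 7.92
tool_pos: [458.7, -160.0, 50.4]
eef_rot: [0.646, 0.764, 0.0, 0.002]
wrist_force: [-2.5, -0.1, 10.5]
width: 42.4
grasp_force: 79.4
pos [ 458.7 -160.    50.4] d(tool,m) [ 0.0019 -0.0022  0.0024]
rot
 [[-0.166  0.986  0.003]
 [ 0.986  0.166 -0.002]
 [-0.002  0.002 -1.   ]]
```

```bash
python3 -m crank '[{"x":0,"y":0,"z":-0.01,"wx":0,"wy":0,"wz":0,"gripper":0},{"x":0,"y":0,"z":-0.025,"wx":0,"wy":0,"wz":0,"gripper":0},{"x":0,"y":0,"z":-0.03,"wx":0,"wy":0,"wz":0,"gripper":0},{"x":0,"y":0,"z":-0.03,"wx":0,"wy":0,"wz":0,"gripper":0},{"x":0,"y":0,"z":-0.03,"wx":0,"wy":0,"wz":0,"gripper":0},{"x":0,"y":0,"z":0,"wx":0,"wy":0,"wz":0,"gripper":0},{"x":0,"y":0,"z":0,"wx":0,"wy":0,"wz":0,"gripper":0}]'; python3 - <<'E'
from h import *
s,p,r=tool(); print(s["wrist_force"]); go([464.3,212.5,165]); c,im=snap("wrist","w6.png"); np.save("c6.npy",np.array([*c[2],*c[3]]))
g=np.arange(-30,30,1/6); xx,yy=np.meshgrid(g,g[::-1])  # tool axes: image right = tool y, up = tool x
P=p+r.apply(np.c_[yy.ravel(),xx.ravel(),np.full(xx.size,-36.)])
uv=proj(c,P).astype(np.float32).reshape(*xx.shape,2); o=cv2.remap(im,uv[...,0],uv[...,1],cv2.INTER_CUBIC)
cv2.imwrite("pics/o6.png",np.clip(o*2.2,0,255).astype(np.uint8))
G=cv2.cvtColor(o,cv2.COLOR_BGR2GRAY); print(np.percentile(G,[5,25,50,75,95]))
for y in range(60,330,15): print(y,G[y,30:340:10].tolist())
E
```

```text
time: 8.5
tool_pos: [458.4, -159.6, 175.5]
eef_rot: [0.646, 0.764, 0.0, 0.002]
wrist_force: [-1.0, -0.4, -4.7]
width: 42.1
grasp_force: 82.1
[-0.99768449 -0.37321575 -4.71521908]
pos [ 458.4 -159.6  175.5] d(tool,m) [0.366  0.0676 0.0098]
rot
 [[-0.166  0.986  0.004]
 [ 0.986  0.166 -0.002]
 [-0.003  0.003 -1.   ]]
[ 42.  59. 113. 125. 204.]
60 [59, 129, 125, 129, 67, 119, 74, 72, 69, 132, 124, 122, 128, 124, 122, 128, 126, 123, 128, 123, 125, 123, 121, 71, 73, 90, 59, 120, 127, 127, 62]
75 [89, 126, 125, 50, 63, 70, 71, 124, 122, 125, 127, 125, 126, 122, 126, 127, 124, 126, 125, 122, 127, 125, 125, 123, 113, 73, 56, 52, 122, 124, 112]
90 [126, 127, 124, 64, 70, 98, 122, 128, 123, 125, 126, 125, 123, 126, 124, 122, 126, 123, 124, 126, 124, 123, 125, 126, 128, 123, 61, 57, 104, 121, 124]
105 [125, 125, 58, 57, 98, 119, 124, 125, 125, 128, 125, 121, 125, 123, 123, 126, 123, 122, 125, 127, 125, 125, 126, 128, 125, 128, 122, 47, 57, 124, 124]
120 [124, 106, 58, 53, 119, 126, 126, 125, 124, 125, 67, 125, 66, 61, 61, 67, 57, 61, 49, 122, 55, 94, 121, 127, 126, 126, 122, 128, 52, 44, 122]
1
[... 1224 characters left out ...]
23, 124, 119, 120, 119, 122, 121, 123, 124, 120, 123, 122, 121, 121, 120, 124, 124, 125, 71, 74, 129, 98, 46]
270 [53, 86, 221, 229, 198, 115, 208, 113, 129, 117, 120, 124, 121, 123, 122, 118, 120, 124, 126, 120, 120, 124, 124, 120, 65, 64, 68, 70, 63, 77, 45]
285 [55, 27, 255, 219, 231, 229, 229, 233, 128, 121, 122, 116, 120, 125, 120, 121, 119, 121, 121, 122, 118, 111, 64, 66, 60, 65, 65, 71, 60, 43, 41]
300 [49, 27, 255, 238, 222, 192, 200, 204, 196, 230, 198, 206, 192, 169, 155, 140, 156, 182, 196, 203, 194, 116, 76, 63, 62, 61, 66, 65, 64, 35, 45]
315 [51, 48, 73, 75, 70, 73, 64, 79, 69, 186, 213, 208, 199, 196, 198, 200, 198, 196, 200, 203, 199, 175, 49, 42, 43, 44, 45, 44, 44, 42, 41]
```

Socket_30 is held at about 4.7 N, its square aligned with the tool to within 1° and its centre about 1 mm along tool +x. I'll turn it -9° to match the nut and carry it above the mandrel.

```bash
python3 -m crank '[{"x":0,"y":0,"z":0,"wx":0,"wy":0,"wz":4.5,"gripper":0},{"x":0,"y":0,"z":0,"wx":0,"wy":0,"wz":4.5,"gripper":0},{"x":0.035,"y":0.001,"z":0,"wx":0,"wy":0,"wz":0,"gripper":0},{"x":0.038,"y":0.001,"z":0,"wx":0,"wy":0,"wz":0,"gripper":0},{"x":0.038,"y":0.001,"z":0,"wx":0,"wy":0,"wz":0,"gripper":0},{"x":0.038,"y":0.001,"z":0,"wx":0,"wy":0,"wz":0,"gripper":0},{"x":0.038,"y":0.001,"z":0,"wx":0,"wy":0,"wz":0,"gripper":0},{"x":0.038,"y":0.001,"z":0,"wx":0,"wy":0,"wz":0,"gripper":0}]'; python3 -m crank '[{"x":0.038,"y":0.001,"z":0,"wx":0,"wy":0,"wz":0,"gripper":0},{"x":0.038,"y":0.001,"z":0,"wx":0,"wy":0,"wz":0,"gripper":0},{"x":0.038,"y":0.001,"z":0,"wx":0,"wy":0,"wz":0,"gripper":0},{"x":0.025,"y":0.001,"z":0,"wx":0,"wy":0,"wz":0,"gripper":0},{"x":0,"y":0,"z":0,"wx":0,"wy":0,"wz":0,"gripper":0},{"x":0,"y":0,"z":0,"wx":0,"wy":0,"wz":0,"gripper":0},{"x":0,"y":0,"z":0,"wx":0,"wy":0,"wz":0,"gripper":0}]';python3 -c "
from h import *
go([464.3,211.1,116]);print(manip.sense()['q'].round(2)); snap('wrist','w7.png')"
```

```text
time: 9.22
tool_pos: [459.9, 67.3, 172.1]
eef_rot: [0.704, 0.711, -0.001, -0.001]
wrist_force: [1.4, -0.8, -3.7]
width: 42.3
grasp_force: 81.9
time: 9.8
tool_pos: [463.3, 203.9, 172.1]
eef_rot: [0.704, 0.711, -0.001, -0.0]
wrist_force: [-0.3, 0.4, -4.1]
width: 42.8
grasp_force: 81.9
pos [463.3 203.9 172.1] d(tool,m) [0.0072 0.0012 0.0561]
rot
 [[-0.01   1.    -0.002]
 [ 1.     0.01  -0.001]
 [-0.001 -0.002 -1.   ]]
[ 0.27  0.21 -0.85  1.81  0.16  1.2  -0.62]
```

```bash
python3 -m crank '[{"x":0.004,"y":0.001,"z":0.025,"wx":0,"wy":0,"wz":0,"gripper":0},{"x":0.003,"y":0,"z":0.025,"wx":0,"wy":0,"wz":0,"gripper":0},{"x":0,"y":0,"z":0.006,"wx":0,"wy":0,"wz":0,"gripper":0},{"x":0,"y":0,"z":0.004,"wx":0,"wy":0,"wz":0,"gripper":0},{"x":0,"y":0,"z":0.003,"wx":0,"wy":0,"wz":0,"gripper":0},{"x":0,"y":0,"z":0.003,"wx":0,"wy":0,"wz":0,"gripper":0},{"x":0,"y":0,"z":0.002,"wx":0,"wy":0,"wz":0,"gripper":0},{"x":0,"y":0,"z":0,"wx":0,"wy":0,"wz":0,"gripper":0}]' 110;python3 -c "
from h import *
go([464.3,211.1,98]);print(manip.sense()['wrist_force'],manip.sense()['ft_torque'])"
```

```text
time: 10.52
tool_pos: [465.2, 211.5, 105.7]
eef_rot: [0.704, 0.71, 0.0, 0.0]
wrist_force: [0.4, -0.0, -4.0]
width: 41.7
grasp_force: 111.9
pos [465.2 211.5 105.7] d(tool,m) [-0.0004 -0.0009  0.0077]
rot
 [[-0.009  1.     0.001]
 [ 1.     0.009 -0.   ]
 [-0.     0.001 -1.   ]]
[ 0.37789236 -0.03910787 -4.01015547] [-0.02216998  0.00667575  0.03917968]
```

```bash
python3 -m crank '[{"x":0,"y":-0.0005,"z":0.002,"wx":0,"wy":0,"wz":0,"gripper":0},{"x":0,"y":-0.0005,"z":0.002,"wx":0,"wy":0,"wz":0,"gripper":0},{"x":0,"y":0,"z":0.002,"wx":0,"wy":0,"wz":0,"gripper":0},{"x":0,"y":0,"z":0,"wx":0,"wy":0,"wz":0,"gripper":0}]'; python3 -m crank '[{"x":0,"y":0,"z":0.002,"wx":0,"wy":0,"wz":0,"gripper":0},{"x":0,"y":0,"z":0.002,"wx":0,"wy":0,"wz":0,"gripper":0},{"x":0,"y":0,"z":0.001,"wx":0,"wy":0,"wz":0,"gripper":0},{"x":0,"y":0,"z":0,"wx":0,"wy":0,"wz":0,"gripper":0}]'
```

```text
time: 10.85
tool_pos: [463.7, 211.6, 98.9]
eef_rot: [0.704, 0.711, -0.0, -0.0]
wrist_force: [-0.5, -0.6, -3.6]
width: 41.8
grasp_force: 111.9
time: 11.18
tool_pos: [464.1, 211.8, 94.2]
eef_rot: [0.704, 0.711, 0.0, 0.0]
wrist_force: [1.2, 0.1, -4.1]
width: 41.9
grasp_force: 111.8
```

```bash
python3 -m crank '[{"x":0,"y":0,"z":0.003,"wx":0,"wy":0,"wz":0,"gripper":0},{"x":0,"y":0,"z":0.003,"wx":0,"wy":0,"wz":0,"gripper":0},{"x":0,"y":0,"z":0,"wx":0,"wy":0,"wz":0,"gripper":0}]'; python3 -m crank '[{"x":0,"y":0,"z":0.002,"wx":0,"wy":0,"wz":0,"gripper":0},{"x":0,"y":0,"z":0.002,"wx":0,"wy":0,"wz":0,"gripper":0},{"x":0,"y":0,"z":0.002,"wx":0,"wy":0,"wz":0,"gripper":0},{"x":0,"y":0,"z":0,"wx":0,"wy":0,"wz":0,"gripper":0}]'
```

```text
time: 11.43
tool_pos: [464.4, 211.7, 88.0]
eef_rot: [0.704, 0.711, 0.0, 0.0]
wrist_force: [5.5, 1.2, -7.7]
width: 41.8
grasp_force: 111.8
time: 11.77
tool_pos: [464.5, 211.8, 82.6]
eef_rot: [0.704, 0.711, 0.0, 0.0]
wrist_force: [3.7, -1.3, 1.7]
width: 41.9
grasp_force: 113.0
```

```bash
python3 -m crank '[{"x":0,"y":0,"z":0.001,"wx":0,"wy":0,"wz":0,"gripper":0},{"x":0,"y":0,"z":0.001,"wx":0,"wy":0,"wz":0,"gripper":0},{"x":0,"y":0,"z":0,"wx":0,"wy":0,"wz":0,"gripper":0},{"x":0,"y":0,"z":0,"wx":0,"wy":0,"wz":0,"gripper":0}]'; python3 - <<'E'
from h import *
s,p,r=tool(); print(p,s["wrist_force"],r.as_matrix()[:,2])
c,w=snap("wrist","w8.png"); c2,a=snap("scene","s8.png")
A=cv2.resize(a[170:270,105:315],(800,381),interpolation=cv2.INTER_CUBIC)
cv2.imwrite("pics/f.png",np.vstack([A,np.hstack([w[0:219,100:500],cv2.resize(snap("side","d8.png")[1][140:250,180:280],(400,219))])]))
E
```

```text
time: 12.1
tool_pos: [464.5, 212.1, 82.4]
eef_rot: [0.704, 0.711, 0.0, 0.001]
wrist_force: [-5.3, -4.1, 25.8]
width: 41.9
grasp_force: 115.2
[464.52259464 212.12081732  82.37715189] [-5.34584347 -4.14042741 25.83296456] [ 1.76936253e-03 -7.58975960e-04 -9.99998147e-01]
```

View pics/f.png

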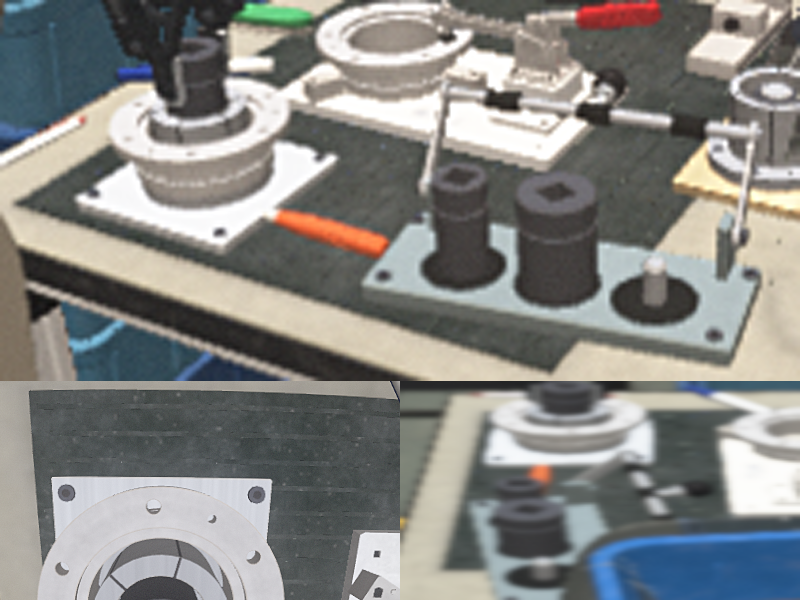

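The picture shows the socket deep in the mandrel at (200,75), the other two still on their posts at (460,220) and (557,235), the bar back with its knob at (610,85), and the deburring tool lying undisturbed. The tool stopped hard at 82.4 mm with 26 N, exactly the expected seated height. I'm handing in.

```bash
python3 -c "
from plant import manip
print(manip.job_done())"
```

```text
the job is handed in; nothing more can be done
None
```

I handed the job in, with no verdict shown: the bar is back at its stop, and the 30 mm socket is gripped upright and fully home on the 30 mm nut. The 24 and 36 sockets were never moved from their posts, and I saw no sign of the loose tools being disturbed.

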